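# Set a connector on the inspection slide and index it under the lens

### The job

Lay the small block-shaped board connector lengthwise and centred on the narrow raised pedestal of the slide carriage, holes up as it lies now, and let go of it. Then take the carriage by its upright knob and slide it gently along the rail towards the camera head until the ball detent clicks into the carriage's notch, without running on past it. Finish still gripping the knob with the carriage resting in the notch and the connector still lying on its pedestal; leave the hex standoff and the tape roll alone.

Things in the scene. Friction and masses are not known exactly. Their poses are not given: they have to be found in the camera images.
- connector_center (a point): Board connector, a loose rectangular block 34 (own x) x 12 (own y) x 12 mm with two rows of small square holes in its top, lying on the bench near the slide. Point at its centre, 6 mm above its underside. Best gripped across its 12 mm width.
- rail: Fixed low guide rail, base 70 (x) x 240 (y) x 10 mm, lying on the bench left-right in front of the robot. Origin at the centre of its underside; its own +y is the direction in which the carriage has to slide. An end stop at each end, its top 40 mm above the bench.
- carriage: Carriage on the rail, a plate 70 (x) x 104 (y) mm whose top is 40 mm above the bench. It only slides, along the rail's y, over 110 mm of travel, and starts near the -y end; about 1 N of sliding friction. It carries the knob, the pedestal and the notch. Origin on bench level under its middle; axes those of the rail.
- knob_grip (a point): Upright round black knob on the carriage, 16 mm diameter, standing from 40 to 88 mm above the bench. Point on its axis 67 mm up, where to grip it. It stands 63 mm behind (rail -y) the pedestal, so fingers that close along the rail must measure no more than about 80 mm over their backs when they come down (the loaded connector ends 46 mm from the knob axis); across the rail there is room.
- pedestal_top (a point): Narrow raised pedestal on the carriage: a blade 10 (rail x) x 26 (rail y) mm with a flat rubber top 75 mm above the bench and 35 mm above the carriage. Point at the centre of its top face; axes those of the rail. The connector lies on it with its 34 mm length along rail y.
- notch (a point): Detent notch in the carriage's side face, between two rounded steel ridges standing 4 mm proud of the face at rail y 8 mm before and behind this point; level with the pedestal's centre along the rail, 33 mm above the bench.
- index_head: Fixed head beside the rail (its rail +x side) with a small inspection camera on a post, lens facing the rail, 96 mm high and about 70 x 46 mm in plan. Its place along the rail varies. Origin on the bench under its middle, 70 mm from the rail's centreline; axes parallel to the rail's.
- ball_rest (a point): Spring-loaded steel ball (10 mm diameter) in the brass nose of the head, 33 mm above the bench. When the carriage is in the detent, the point notch coincides with this point. The ball meets the leading ridge about 15 mm before that, pushes back with up to about 8 N, easing to nothing 8 mm before, then draws the carriage forward into the notch with about 2 to 5 N; leaving the notch again takes about 8 N either way.
- standoff: Bystander: loose brass-coloured hexagonal standoff, 31 x 10 x 9 mm, on the bench among the work. Origin at its underside. Leave it alone.
- tape_roll: Bystander: loose flat roll of tape, 80 mm diameter, 12 mm high. Origin at the centre of its underside. Leave it alone.

How it is judged:
On the way:
1. the connector lies lengthwise on the pedestal and is let go, before the carriage has come to the detent (distance between connector_center and pedestal_top below 0.0105 m and z of connector_center in the frame of pedestal_top above 0.004 m and angle between the x axis of connector_center and the y axis of rail, either way round below 0.3 rad and angle between connector_center's own z axis and vertical below 0.15 rad and contact force between the fingers and connector below 0.05 N and y of notch in the frame of ball_rest below -0.018 m), for 0.2 s.
At the end, for the whole second after the job is handed in: Notch at rest within 3 mm of the ball along the rail; fingers gripping the knob (over 1.5 N, within 30 mm of its grip point); connector untouched by the fingers, on the pedestal, centre within about 8 mm of the pedestal's middle, level within 0.15 rad, lengthwise within 0.3 rad (y of notch in the frame of ball_rest between -0.003 and 0.003 m and linear speed of carriage below 0.01 m/s and distance between the grasp point and knob_grip below 0.03 m and contact force between the fingers and carriage above 1.5 N and contact force between the fingers and connector below 0.05 N and distance between connector_center and pedestal_top below 0.0105 m and z of connector_center in the frame of pedestal_top above 0.004 m and angle between the x axis of connector_center and the y axis of rail, either way round below 0.3 rad and angle between connector_center's own z axis and vertical below 0.15 rad); the arm keeps its last pose, push and grip.
It fails at once if the carriage runs more than 12 mm past the notch (y of notch in the frame of ball_rest above 0.012 m).
It fails at once if the standoff is disturbed (moved over 20 mm) (distance of standoff from where it was at the start of the episode above 0.02 m).
It fails at once if the tape roll is disturbed (moved over 20 mm) (distance of tape_roll from where it was at the start of the episode above 0.02 m).
It also fails if it takes over 58 s, if anything falls off the work surface, if the arm or the gripper's body presses on something with over 40 N, if the wrist force passes 120 N, or if a joint passes its speed limit or range.

### The arm

A 6-joint arm with a two-finger parallel gripper is mounted at the origin on a cart in front of the work surface, level with it; the furniture and walls round the work are solid. World frame = base frame: x ahead of the robot, y to its left, z up, the work surface at z = 0. Lengths are in m, angles in rad, forces in N, time in s.
With the tool pointing down it reaches from about 0.375 to 0.9 m from the base axis. Payload 3.1 kg.
Tool frame: the origin (TCP) lies where the fingers leave the gripper's body, on its centre line; the fingertips stand 73 mm ahead of it and the grasp point (between the pads) lies 54 mm ahead of it; z points along the fingers, y is the line along which they close (so a half turn about z gives the same grasp; the last joint's range is limited). The gripper opens to 85 mm and grips with 20 to 120 N. Pads are 22 mm wide; open, the fingers measure 114 mm over their backs; the gripper's body (76 mm by 85 mm) begins 54 mm behind the grasp point. The pads swing forward as they close: fully open they stand 13 mm farther back than shut.
Start: joints at [0.947, 0.527, 1.433, -0, 1.181, -0.178], TCP at [0.269, 0.564, 0.304] pointing down, gripper open.
Joint ranges: [-3.08, 3.08], [-0.75, 2.2], [0.22, 2.44], [-1.43, 4.57], [0, 2.65], [-2.85, 2.85]. Speed limits (rad/s): [2.79, 2.79, 3.14, 3.14, 3.14, 3.14].

### API

Orientations are given as a unit quaternion [x, y, z, w].
In Python, from station import manip gives the robot as it stands.
- The arm moves only by the tool step_arm, never from a script. Its argument "moves" is one flat list of numbers, 5 for each row, row after row: the opening, from 0 (shut) to 1 (fully open), then the shift along the world's x, y, z scaled (see below), then the turn about the world's z scaled (see below). In form: [fingers, x, y, z, yaw, fingers, x, y, z, yaw, ...]. A call has 1 to 12 rows; each row is the pose to reach, as a shift and turn from the pose commanded when the call began, turning the shorter way round; what a row does not reach only later rows make up. The controller multiplies each number of a shift by 200 mm and each number of a turn by pi rad. A row lasts 1/8 s, in which the tool goes at most 62.5 mm and 10.7 degrees, less where a joint would pass 70% of its speed; a pose out of reach is approached as far as the arm can. A call with a number of a shift or a turn outside -1 to 1 is refused whole. A call with a gripper value outside its range is refused whole. The fingers move at their own pace and stop on an object; "grip_force" is the grip in N (left out, the last holds). Time passes only in rows, so rows that repeat a pose let the fingers close. It gives the time, the measured TCP pose, the force, the opening and the grip force at its end, in the units of the state.
- manip.sense(): the state, without advancing time (a new reading comes with each control period).
- manip.snapshot(name): name is "scene" or "top"; returns a dict with "color" (420x560x3 uint8, blue, green, red), "z_map" (420x560 float32, m along the optical axis (not along the pixel's ray), 0 where there is no reading), "fovy" (degrees; the focal length in pixels is half the picture's height over the tangent of half this angle, whatever the lens; pixels are square), "cx", "cy" (the principal point, pixels), "k1" (the pictures are not rectified: a ray, as slopes to the right and down, at radius r is drawn at 1 + k1 r^2 times it, then the intrinsics apply), "R" (3x3) and "t" (3): a world point X has camera coordinates R X + t. Camera axes: x right, y down, z forward; pixel columns grow to the right and rows downward; lengths in m; the calibration is good to about 2 mm. A picture is of the moment at which its call begins.
- manip.sign_off(): hands the job in; it is judged then, once.
The state is a dict: "t": time; "q": joint angles; "qd": joint speeds; "tau": joint torques, N m; "tcp_pos": TCP position; "tool_rot": TCP orientation; "force": force on the tool from outside, world axes, zero at the start; "ft_torque": the same for the moment, N m; "finger_gap": opening from 0.0 (shut) to 1.0 (fully open); "gripper_force": force on a finger pad.
Only numpy, scipy, OpenCV 4.12 (cv2) and the standard library are available. Lean on these libraries where they do the work, as an engineer would, in place of code of your own. Each camera call takes 0.05 s, during which the arm holds its last target. There are 200 camera calls.

## Working session

There is one attempt and no reset: what is moved stays moved. The work goes in short steps, Python scripts to look and compute and a tool call to move; the robot and the scene stay as the last step left them, time stands still between calls to the robot, and variables do not carry over. Pictures are saved under pics/ and viewed, at most 10 in all, crops included, and the job is handed in when it is done.

Besides the shell and the picture viewer there is one more tool, called in YAML: its name, and indented under it one key for each argument. step_arm: Moves the arm, as the interface text tells. Its arguments: {"type":"object","properties":{"moves":{"type":"array","items":{"type":"number"}},"grip_force":{"type":"number"}},"required":["moves"]}

```bash
mkdir -p pics
cat > h.py <<'E'
import numpy as np,cv2
from station import manip
def snap(n,f=None):
    s=manip.snapshot(n)
    s={k:(np.array(v) if k in('color','z_map','R','t') else v) for k,v in s.items()}
    if f: cv2.imwrite('pics/'+f,s['color'])
    return s
def K(s):
    H=s['color'].shape[0]; f=H/2/np.tan(np.radians(s['fovy'])/2)
    return f,s['cx'],s['cy'],s['k1']
def rays(s,uv):
    f,cx,cy,k=K(s); d=(np.atleast_2d(uv).astype(float)-[cx,cy])/f
    u=d.copy()
    for _ in range(20): u=d/(1+k*(u**2).sum(1,keepdims=True))
    return np.c_[u,np.ones(len(u))]
def onplane(s,uv,z):
    r=rays(s,uv)@s['R']; c=-s['R'].T@s['t']
    return c+r*((z-c[2])/r[:,2])[:,None]
def cloud(s):
    H,W=s['z_map'].shape; v,u=np.mgrid[:H,:W]
    r=rays(s,np.c_[u.ravel(),v.ravel()])*s['z_map'].reshape(-1,1)
    return ((r-s['t'])@s['R']).reshape(H,W,3)
E
python3 - <<'E'
from h import *
for n in('scene','top'):
    s=snap(n,n+'0.png'); print(n,s['fovy'],s['k1'],-s['R'].T@s['t'],s['R'][2],(s['z_map']>0).mean())
print(manip.sense())
E
```

```text
scene 48.35853855288032 0.051809444816554334 [-0.11776523  0.40511998  0.49307911] [ 0.78554343 -0.38606789 -0.48360428] 0.9960969387755102
top 53.4272885663601 -0.11374795120118938 [0.43345486 0.09251766 0.95982522] [ 0.11525876 -0.00539993 -0.99332082] 0.9958375850340137
{'t': 0.1, 'q': array([ 9.46497698e-01,  5.28401577e-01,  1.43379150e+00, -6.11604908e-06,
        1.18140572e+00, -1.78496436e-01]), 'qd': array([ 0.00064233, -0.00198797, -0.00319598, -0.00120572,  0.00170104,
        0.00162533]), 'tau': array([-4.09894328e-04, -4.43305600e+01, -1.78585374e+01, -1.44234709e-04,
        3.78856043e-03,  1.20527247e-05]), 'tcp_pos': array([0.26915721, 0.56350681, 0.30300839]), 'tool_rot': array([ 2.21058627e-01,  9.75260005e-01, -9.24445240e-04, -3.89300841e-04]), 'force': array([0.79634235, 1.45140718, 0.18799239]), 'ft_torque': array([-0.01218384,  0.01452275, -0.0359649 ]), 'gripper_force': 0.0, 'finger_gap': 0.9988973702367442}
```

View pics/scene0.png

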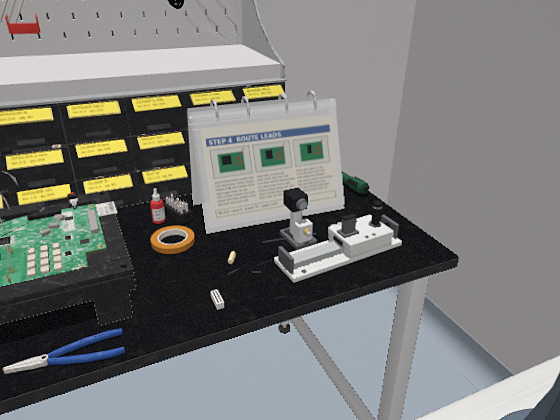

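View pics/top0.png

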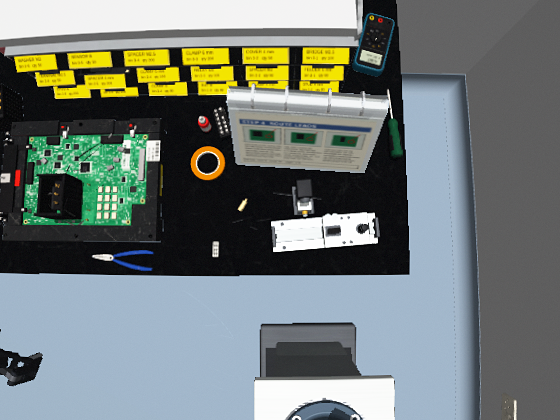

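The connector is at top (215,249) / scene (217,299). The rail spans top (272..380, 232), with the knob at (361,229), the pedestal at (333,231) and the head at (304,196). The standoff is at (242,204) and the tape at (207,163).

Run:
```python
from h import *
s=snap('top'); c=cloud(s); img=s['color']
cv2.imwrite('pics/crop1.png',cv2.resize(img[160:275,195:395],None,fx=4,fy=4,interpolation=cv2.INTER_CUBIC))
b=img.astype(int).min(2)
# connector
m=np.zeros(b.shape,np.uint8); m[235:262,200:232]=(b[235:262,200:232]>70)
n,l,st,ce=cv2.connectedComponentsWithStats(m); i=1+st[1:,4].argmax()
cn=max(cv2.findContours((l==i).astype(np.uint8),0,1)[0],key=cv2.contourArea)
P=c[l==i]; print('conn z',np.percentile(P[:,2],[5,50,95]))
w=onplane(s,np.argwhere(l==i)[:,::-1],0.012)[:,:2]
r=cv2.minAreaRect((w*1000).astype(np.float32)); print('top',r,w.mean(0))
# heights near rail
def reg(name,lo,hi,u0,u1,v0,v1):
    S=c[v0:v1,u0:u1]; k=(S[...,2]>lo)&(S[...,2]<hi); Q=S[k]
    print(name,k.sum(),Q.mean(0),Q.min(0),Q.max(0),cv2.minAreaRect((Q[:,:2]*1000).astype(np.float32)))
reg('railbase',.004,.016,260,390,205,260)
reg('40s',.035,.046,260,390,205,260)
reg('plate',.035,.046,322,375,205,260)
reg('ped',.07,.08,320,350,215,245)
reg('knob',.082,.094,345,380,210,250)
reg('head',.08,.11,285,325,170,220)
s2=snap('scene'); c2=cloud(s2)
cv2.imwrite('pics/crop2.png',cv2.resize(s2['color'][180:315,200:410],None,fx=3.7,fy=3.7,interpolation=cv2.INTER_CUBIC))
c=c2
reg('ped s',.07,.08,335,360,205,245)
reg('knob s',.082,.094,350,375,205,240)
b=s2['color'].astype(int).min(2); m=np.zeros(b.shape,np.uint8); m[280:320,200:235]=b[280:320,200:235]>70
w=onplane(s2,np.argwhere(m)[:,::-1],0.008)[:,:2]; print('conn s',w.mean(0),cv2.minAreaRect((w*1000).astype(np.float32)))
```

```text
conn z [-0.00166084  0.0111375   0.01463554]
top ((445.1241149902344, 246.08624267578125), (34.04628372192383, 13.697630882263184), 0.6683548092842102) [0.44467186 0.24601182]
railbase 1210 [0.481773   0.03787822 0.00977832] [ 0.42096772 -0.14707316  0.00400799] [0.54407451 0.14439619 0.01596064] ((482.4155578613281, -1.397216796875), (291.5413513183594, 123.06156158447266), 89.88394165039062)
40s 1492 [ 0.48687055 -0.03794249  0.04021981] [ 0.44742675 -0.12190387  0.03518382] [0.54034714 0.11826613 0.04598501] ((493.0108337402344, -2.040924072265625), (240.24069213867188, 91.18133544921875), 87.57942962646484)
plate 1286 [ 0.48511047 -0.04588559  0.04018014] [ 0.44742675 -0.11126232  0.03528911] [0.52256822 0.00551219 0.04598501] ((485.1360168457031, -52.95820999145508), (73.4195556640625, 116.8807601928711), 1.4488178491592407)
ped 61 [ 0.48272944 -0.01696962  0.07449834] [ 0.47847827 -0.02962983  0.07108459] [ 0.48725593 -0.00387429  0.07794589] ((482.8841857910156, -16.760284423828125), (8.758313179016113, 25.771366119384766), 0.22024090588092804)
knob 47 [ 0.48801769 -0.07956904
[... 246 characters left out ...]
69 0.03044641 0.08007305] [0.58975726 0.06622655 0.09917443] ((565.7957763671875, 47.907920837402344), (48.65201950073242, 34.27204513549805), 4.487304210662842)
ped s 72 [ 0.4824489  -0.01553173  0.07401946] [ 0.47738086 -0.02996905  0.07020671] [ 0.49032773 -0.0032357   0.07601644] ((483.83258056640625, -16.506542205810547), (12.34607219696045, 26.696720123291016), 2.076596736907959)
knob s 1 [ 0.48785853 -0.07266783  0.08224856] [ 0.48785853 -0.07266783  0.08224856] [ 0.48785853 -0.07266783  0.08224856] ((487.8585205078125, -72.66783142089844), (0.0, 0.0), 0.0)
conn s [0.44248053 0.24671627] ((442.6357421875, 246.43569946289062), (15.316075325012207, 48.921165466308594), 87.8887710571289)
```

View pics/crop1.png

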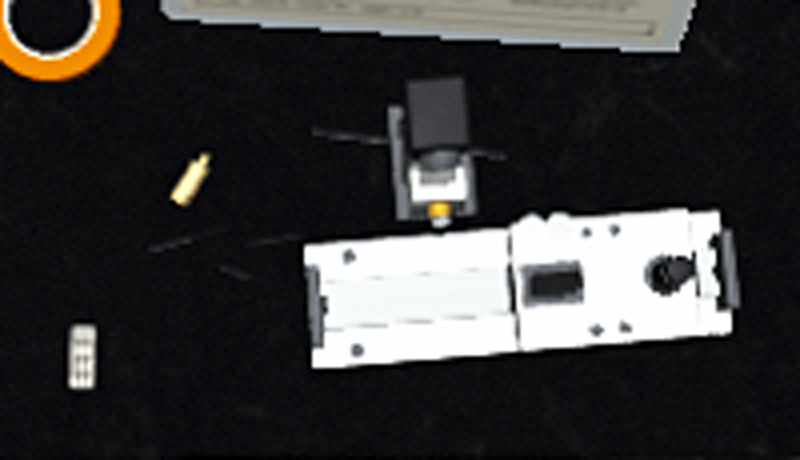

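View pics/crop2.png

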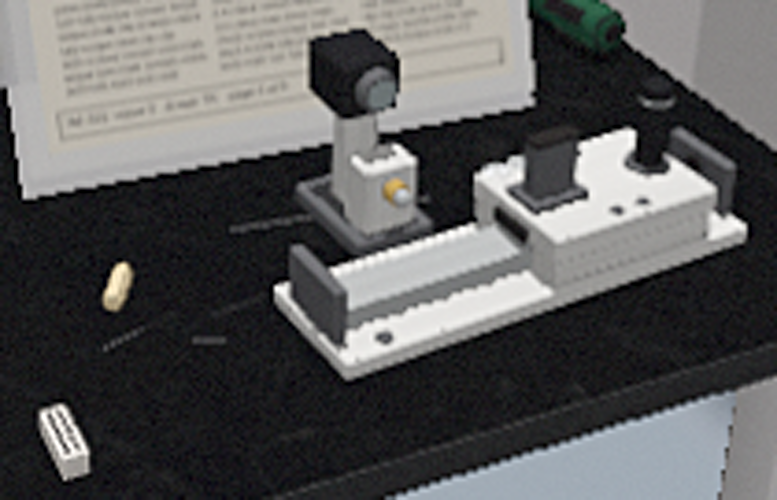

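Everything agrees with the given sizes: connector 34 mm long, pedestal top at 75 mm, knob–pedestal 63.0 mm, rail yaw ≈ +0.08 rad. The ball nose is at crop1 (441,222), which is top (305.3,215.5). I'll move towards the connector now.

step_arm:
  moves: [1, 0.5, -0.6, 0, 0.08, 1, 0.88, -1, 0, 0.146, 1, 0.88, -1, 0, 0.146, 1, 0.88, -1, 0, 0.146, 1, 0.88, -1, 0, 0.146, 1, 0.88, -1, 0, 0.146]
  grip_force: 40

```text
t: 0.95
tcp_pos: [0.4467, 0.3625, 0.3037]
tool_rot: [-0.005, 1.0, -0.0, -0.0]
force: [-1.4, 0.3, 1.0]
finger_gap: 0.998
gripper_force: 0.0
```

Run:
```python
from h import *
s=manip.sense(); print(s['tcp_pos'],s['tool_rot'],s['q'])
s=snap('top')
cr=lambda u,v:[195+(u+.5)/4-.5,160+(v+.5)/4-.5]
f=onplane(s,[cr(313,368),cr(731,334)],0.0); print('base front',f,np.arctan2(-(f[0]-f[1])[0],(f[0]-f[1])[1]),np.linalg.norm(f[0]-f[1]))
b=onplane(s,[cr(441,222),cr(441,224)],.033); print('ball',b)
n=onplane(s,[cr(530,220),cr(562,219)],.033); print('ridges',n)
```

```text
[0.446677   0.36251011 0.30372734] [-4.60446617e-03  9.99989390e-01 -3.07989605e-05 -1.32500295e-04] [ 4.87558350e-01  4.60679939e-01  1.55997422e+00  7.60725903e-05
  1.12120180e+00 -1.09248001e+00]
base front [[ 0.43799448  0.11506356  0.        ]
 [ 0.45615342 -0.12606894  0.        ]] 0.07516502683389996 0.24181527938873784
ball [[0.51865898 0.04286725 0.033     ]
 [0.51753903 0.04287691 0.033     ]]
ridges [[ 0.51961655 -0.006903    0.033     ]
 [ 0.52011574 -0.02485043  0.033     ]]
```

step_arm:
  moves: [0.6, -0.01, -0.3, 0, 0, 0.6, -0.01, -0.582, -0.2, 0, 0.6, -0.01, -0.582, -0.5, 0, 0.6, -0.01, -0.582, -0.75, 0, 0.6, -0.01, -0.582, -0.87, 0, 0.6, -0.01, -0.582, -0.87, 0, 0.6, -0.01, -0.582, -0.87, 0]

```text
t: 1.88
tcp_pos: [0.4436, 0.2486, 0.1307]
tool_rot: [-0.007, 1.0, 0.0, 0.001]
force: [0.3, -0.2, -0.4]
finger_gap: 0.601
gripper_force: 0.0
```

Run:
```python
from h import *
s=snap('scene'); 
cv2.imwrite('pics/c3.png',cv2.resize(s['color'][200:330,140:300],None,fx=4,fy=4,interpolation=cv2.INTER_CUBIC))
```

```text
(no output)
```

View pics/c3.png

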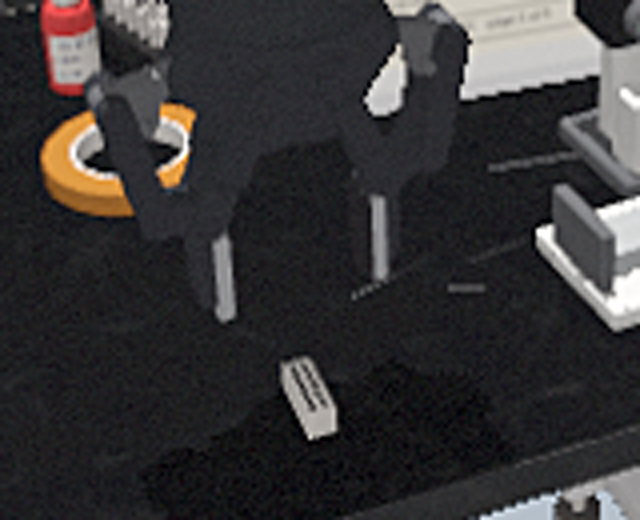

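The open fingers straddle the connector (crop (308,398)). Next I lower and close.

step_arm:
  moves: [0.5, 0.005, -0.01, -0.1, 0, 0.5, 0.005, -0.01, -0.2, 0, 0.4, 0.005, -0.01, -0.27, 0, 0.4, 0.005, -0.01, -0.27, 0, 0, 0.005, -0.01, -0.27, 0, 0, 0.005, -0.01, -0.27, 0, 0, 0.005, -0.01, -0.27, 0, 0, 0.005, -0.01, -0.27, 0, 0, 0.005, -0.01, -0.27, 0]

```text
t: 3.05
tcp_pos: [0.4449, 0.2457, 0.0768]
tool_rot: [-0.006, 1.0, 0.0, 0.001]
force: [0.4, 0.0, 7.0]
finger_gap: 0.121
gripper_force: 42.2
```

step_arm:
  moves: [0, 0, 0, 0.2, 0, 0, 0, 0, 0.5, 0, 0, 0.05, -0.15, 0.725, -0.06, 0, 0.1, -0.35, 0.725, -0.12, 0, 0.15, -0.55, 0.725, -0.18, 0, 0.189, -0.75, 0.725, -0.24, 0, 0.189, -0.9, 0.725, -0.3, 0, 0.189, -1, 0.725, -0.36, 0, 0.189, -1, 0.725, -0.42, 0, 0.189, -1, 0.725, -0.479, 0, 0.189, -1, 0.725, -0.479, 0, 0.189, -1, 0.725, -0.479]

```text
t: 4.55
tcp_pos: [0.4821, 0.0456, 0.2209]
tool_rot: [0.678, 0.735, -0.0, -0.0]
force: [0.1, 0.2, -0.5]
finger_gap: 0.125
gripper_force: 41.4
```

Run:
```python
from h import *
q=manip.sense(); print(q['tcp_pos'],q['tool_rot'],q['force'])
s=snap('scene'); 
cv2.imwrite('pics/c4.png',cv2.resize(s['color'][120:290,240:420],None,fx=3.5,fy=3.5,interpolation=cv2.INTER_CUBIC))
```

```text
[0.48212425 0.04558803 0.22090571] [ 6.77686111e-01  7.35351298e-01 -3.63056457e-05 -4.93969955e-05] [ 0.07847393  0.2282901  -0.48577025]
```

View pics/c4.png

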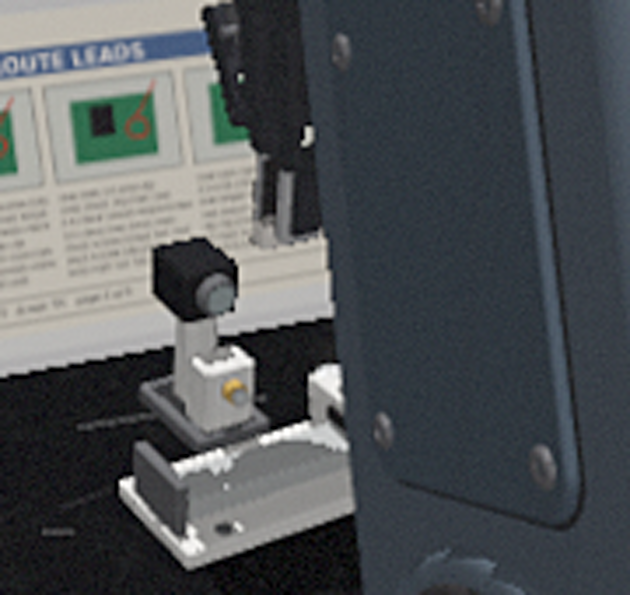

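The connector's leading end shows under the fingers at crop (265,240), level, with the arm hiding the rest. I'll check its position from the depth map.

Run:
```python
from h import *
q=manip.sense()['tcp_pos']
for n in('scene','top'):
    s=snap(n); c=cloud(s)
    d=c-q
    k=(abs(d[...,0])<.015)&(abs(d[...,1])<.03)&(d[...,2]<-.058)&(d[...,2]>-.09)
    P=d[k]; print(n,k.sum())
    if k.sum(): print(np.percentile(P,[2,10,50,90,98],axis=0).round(4))
    if n=='scene':
        v,u=np.where(k)
        for a,b in list(zip(u,v))[::4]: print(a,b,d[b,a].round(3),s['color'][b,a])
```

```text
scene 151
[[-0.0144 -0.0111 -0.0765]
 [-0.0122 -0.0003 -0.074 ]
 [-0.0061  0.01   -0.0662]
 [ 0.0052  0.0163 -0.0601]
 [ 0.0086  0.0171 -0.0585]]
313 177 [ 0.009  0.011 -0.059] [109 104 103]
314 178 [ 0.004  0.012 -0.059] [78 75 76]
312 179 [ 0.008  0.013 -0.062] [ 99 104 107]
316 179 [ 0.004  0.009 -0.061] [26 29 27]
314 180 [ 0.005  0.011 -0.063] [74 71 71]
318 180 [-0.005  0.01  -0.059] [15 15 17]
315 181 [ 0.004  0.01  -0.064] [48 48 52]
319 181 [-0.008  0.009 -0.059] [110 108 108]
312 182 [ 0.001  0.017 -0.064] [107 110 110]
316 182 [ 0.001  0.01  -0.065] [103 106 109]
320 182 [-0.013  0.01  -0.059] [118 116 117]
327 182 [-0.014 -0.002 -0.06 ] [36 35 33]
315 183 [-0.001  0.013 -0.065] [91 94 94]
319 183 [-0.009  0.01  -0.062] [108 107 107]
323 183 [-0.013  0.005 -0.061] [51 48 47]
315 184 [-0.003  0.014 -0.066] [105 108 112]
319 184 [-0.009  0.01  -0.064] [103 101 100]
323 184 [-0.015  0.006 -0.062] [50 49 45]
315 185 [-0.007  0.016 -0.066] [137 141 144]
320 185 [-0.012  0.01  -0.064] [123 122 122]
331 185 [-0.004 -0.016 -0.073] [104 105 110]
314 186 [-0.005  0.016 -0.068] [140 142 147]
318 186 [-0.008  0.011 -0.068] [116 119 122]
322 186 [-0.012  0.006 -0.067] [90 88 90]
331 186 [-0.005 -0.016 -0.075] [143 146 151]
314 187 [-0.004  0.016 -0.07 ] [134 138 140]
318 187 [-0.006  0.01  -0.071] [124 126 129]
322 187 [-0.013  0.006 -0.068] [118 116 115]
326 187 [-0.012 -0.002 -0.071] [103 100 100]
330 187 [-0.004 -0.015 -0.077] [105 105 107]
314 188 [-0.004  0.016 -0.072] [137 141 144]
318 188 [-0.006  0.009 -0.073] [143 147 150]
322 188 [-0.012  0.005 -0.071] [130 128 126]
326 188 [-0.011 -0.003 -0.073] [113 107 109]
314 189 [-0.005  0.016 -0.073] [135 138 142]
318 189 [-0.006  0.009 -0.075] [149 153 158]
322 189 [-0.011  0.005 -0.073] [109 107 105]
316 190 [-0.005  0.013 -0.076] [147 149 153]
top 0
```

The connector is centred in the grip (ends at ±16 mm, underside 77 mm below the TCP). I'll move over the pedestal and down to about 8 mm above contact.

step_arm:
  moves: [0, 0.003, -0.15, 0, 0, 0, 0.003, -0.312, 0, 0, 0, 0.003, -0.312, -0.15, 0, 0, 0.003, -0.312, -0.305, 0, 0, 0.003, -0.312, -0.305, 0, 0, 0.003, -0.312, -0.305, 0]

```text
t: 5.45
tcp_pos: [0.4832, -0.0168, 0.1605]
tool_rot: [0.678, 0.735, 0.0, 0.0]
force: [0.5, 0.0, -0.4]
finger_gap: 0.12
gripper_force: 41.4
```

Run:
```python
from h import *
q=manip.sense(); print(q['tcp_pos'],q['force']); q=q['tcp_pos']
for n in ('scene','top'):
    s=snap(n); c=cloud(s)
    k=(abs(c[...,0]-.483)<.02)&(abs(c[...,1]+.017)<.025)&(c[...,2]>.045)&(c[...,2]<.1)
    print(n,k.sum()); v,u=np.where(k)
    if k.sum(): print(u.min(),u.max(),v.min(),v.max(),np.percentile(c[k],[2,50,98],axis=0).round(4))
```

```text
[ 0.48323926 -0.01684288  0.16047622] [ 0.47031805  0.02092027 -0.38661886]
scene 0
top 0
```

step_arm:
  moves: [0, 0, 0, -0.02, 0, 0, 0, 0, -0.035, 0, 0, 0, 0, -0.041, 0, 0, 0, 0, -0.041, 0]

```text
t: 6.05
tcp_pos: [0.4828, -0.0168, 0.1518]
tool_rot: [0.679, 0.734, -0.0, -0.0]
force: [-0.7, 0.5, 1.5]
finger_gap: 0.117
gripper_force: 41.5
```

step_arm:
  moves: [0, 0, 0, -0.003, 0, 0, 0, 0, -0.005, 0, 0, 0, 0, -0.005, 0]

```text
t: 6.42
tcp_pos: [0.4828, -0.0168, 0.1517]
tool_rot: [0.679, 0.734, 0.0, 0.0]
force: [-3.0, 0.9, 9.4]
finger_gap: 0.124
gripper_force: 42.5
```

Contact is firm, so I'll ease off and open gradually.

step_arm:
  moves: [0, 0, 0, 0.004, 0, 0.14, 0, 0, 0.004, 0, 0.17, 0, 0, 0.004, 0, 0.21, 0, 0, 0.004, 0, 0.3, 0, 0, 0.004, 0, 0.4, 0, 0, 0.004, 0, 0.4, 0, 0, 0.004, 0, 0.4, 0, 0, 0.004, 0, 0.4, 0, 0, 0.004, 0]

```text
t: 7.55
tcp_pos: [0.4828, -0.0169, 0.1515]
tool_rot: [0.679, 0.734, 0.0, 0.0]
force: [0.4, -1.1, 0.5]
finger_gap: 0.401
gripper_force: 0.0
```

step_arm:
  moves: [0.4, 0, 0, 0.1, 0, 0.4, 0, 0, 0.25, 0, 0.4, 0, 0, 0.4, 0, 0.4, 0, -0.3, 0.45, 0, 0.4, 0, -0.6, 0.45, 0, 0.4, 0, -0.6, 0.45, 0, 0.4, 0, -0.6, 0.45, 0]

```text
t: 8.43
tcp_pos: [0.4822, -0.1365, 0.2412]
tool_rot: [0.679, 0.734, -0.0, -0.001]
force: [0.3, -0.5, 0.1]
finger_gap: 0.402
gripper_force: 0.0
```

Run:
```python
from h import *
q=manip.sense(); print(q['tcp_pos'],q['force'])
for n in ('scene','top'):
    s=snap(n); c=cloud(s)
    k=(abs(c[...,0]-.483)<.025)&(abs(c[...,1]+.017)<.03)&(c[...,2]>.079)&(c[...,2]<.1)
    print(n,k.sum())
    if k.sum(): 
        P=c[k]; print(np.percentile(P,[2,50,98],axis=0).round(4),cv2.minAreaRect((P[:,:2]*1000).astype(np.float32)))
a=cv2.resize(s['color'][160:275,255:395],None,fx=4,fy=4,interpolation=cv2.INTER_CUBIC)
cv2.imwrite('pics/c5.png',a)
```

```text
[ 0.4821618  -0.13652471  0.24118215] [ 0.34468631 -0.45166195  0.05088262]
scene 17
[[ 0.4783 -0.0074  0.0805]
 [ 0.4831 -0.0005  0.085 ]
 [ 0.4876  0.001   0.0874]] ((484.61614990234375, -2.650888442993164), (5.048572063446045, 12.65959358215332), 47.83142852783203)
top 97
[[ 4.759e-01 -3.370e-02  8.390e-02]
 [ 4.821e-01 -1.730e-02  8.700e-02]
 [ 4.883e-01 -3.000e-04  8.960e-02]] ((481.580322265625, -17.238235473632812), (11.965335845947266, 34.24732208251953), 4.28328800201416)
```

View pics/c5.png

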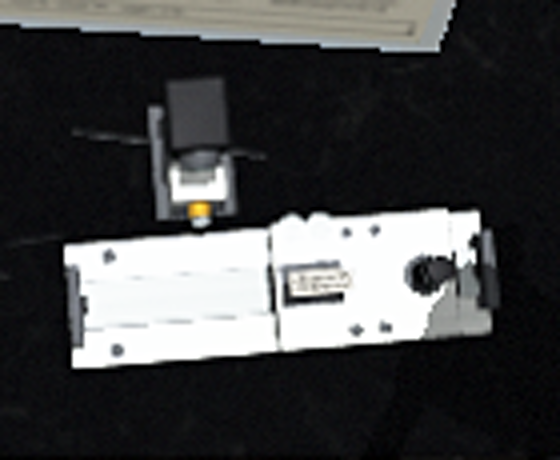

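The connector lies centred and lengthwise: (481.6,−17.2) mm, 4.3°, top at 87 mm (crop (320,282)), with the knob at crop (425,274). Next I take the knob across the rail.

step_arm:
  moves: [0.4, 0.028, 0.284, 0, 0, 0.4, 0.028, 0.284, -0.1, 0, 0.4, 0.028, 0.284, -0.3, 0, 0.4, 0.028, 0.284, -0.45, 0, 0.4, 0.028, 0.284, -0.58, 0, 0.4, 0.028, 0.284, -0.58, 0, 0.1, 0.028, 0.284, -0.58, 0, 0, 0.028, 0.284, -0.58, 0, 0, 0.028, 0.284, -0.58, 0, 0, 0.028, 0.284, -0.58, 0, 0, 0.028, 0.284, -0.58, 0]
  grip_force: 60

```text
t: 9.9
tcp_pos: [0.4891, -0.0804, 0.1263]
tool_rot: [0.679, 0.734, 0.0, 0.001]
force: [2.0, 1.6, 4.0]
finger_gap: 0.172
gripper_force: 59.1
```

step_arm:
  moves: [0, 0, 0.005, 0, 0, 0, -0.001, 0.015, 0, 0, 0, -0.002, 0.03, 0, 0, 0, -0.004, 0.05, 0, 0, 0, -0.006, 0.07, 0, 0, 0, -0.007, 0.09, 0, 0, 0, -0.009, 0.11, 0, 0, 0, -0.01, 0.13, 0, 0, 0, -0.012, 0.15, 0, 0, 0, -0.013, 0.17, 0, 0, 0, -0.014, 0.183, 0, 0, 0, -0.015, 0.19, 0, 0]

```text
t: 11.4
tcp_pos: [0.4861, -0.0425, 0.1263]
tool_rot: [0.679, 0.734, 0.0, 0.001]
force: [1.0, -0.5, 6.2]
finger_gap: 0.173
gripper_force: 59.3
```

```bash
cat > chk.py <<'E'
from h import *
q=manip.sense(); print(q['tcp_pos'],q['force'])
s=snap('top'); c=cloud(s); y=q['tcp_pos'][1]+.063
k=(abs(c[...,0]-.483)<.03)&(abs(c[...,1]-y)<.035)&(c[...,2]>.079)&(c[...,2]<.1)
P=c[k]; print(k.sum(),np.percentile(P,[2,50,98],axis=0).round(4),cv2.minAreaRect((P[:,:2]*1000).astype(np.float32)))
E
python3 chk.py
```

```text
[ 0.4861335  -0.0425324   0.12625774] [ 0.9728026  -0.51457284  6.15274257]Traceback (most recent call last):
  File "chk.py", line 5, in <module>
    P=c[k]; print(k.sum(),np.percentile(P,[2,50,98],axis=0).round(4),cv2.minAreaRect((P[:,:2]*1000).astype(np.float32)))
                          ~~~~~~~~~~~~~^^^^^^^^^^^^^^^^^^^^
    return _quantile_unchecked(
        a, q, axis, out, overwrite_input, method, keepdims, weights)
    return _ureduce(a,
                    func=_quantile_ureduce_func,
    ...<5 lines>...
                    overwrite_input=overwrite_input,
                    method=method)
    r = func(a, **kwargs)
    result = _quantile(arr,
                       quantiles=q,
    ...<2 lines>...
                       out=out,
                       weights=wgt)
    slices_having_nans = np.isnan(arr[-1, ...])
                                  ~~~^^^^^^^^^
IndexError: index -1 is out of bounds for axis 0 with size 0
```

Run:
```python
from h import *
s=snap('scene'); t=snap('top')
a=cv2.resize(s['color'][175:295,250:410],(640,480),interpolation=cv2.INTER_CUBIC)
cv2.imwrite('pics/c6.png',a)
```

```text
(no output)
```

View pics/c6.png

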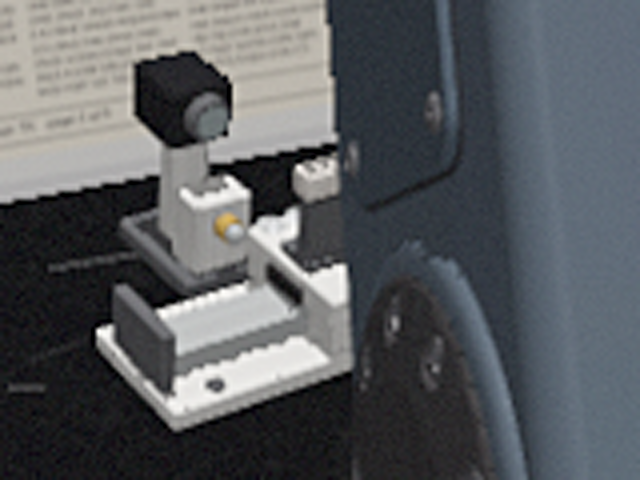

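The connector rides on the pedestal (crop (315,175)) and the ridge is just short of the ball (235,233). I advance in small steps and watch the force along the rail.

step_arm:
  moves: [0, 0, 0.005, 0, 0, 0, -0.001, 0.012, 0, 0, 0, -0.001, 0.02, 0, 0, 0, -0.002, 0.025, 0, 0, 0, -0.002, 0.03, 0, 0, 0, -0.002, 0.03, 0, 0]

```text
t: 12.3
tcp_pos: [0.4857, -0.0366, 0.1263]
tool_rot: [0.679, 0.734, 0.0, 0.001]
force: [1.2, -1.0, 6.3]
finger_gap: 0.169
gripper_force: 59.4
```

step_arm:
  moves: [0, 0, 0.005, 0, 0, 0, -0.001, 0.01, 0, 0, 0, -0.001, 0.01, 0, 0]

```text
t: 12.68
tcp_pos: [0.4856, -0.0354, 0.1263]
tool_rot: [0.678, 0.735, -0.0, 0.002]
force: [-0.4, -4.8, 5.2]
finger_gap: 0.168
gripper_force: 59.6
```

step_arm:
  moves: [0, 0, 0.005, 0, 0, 0, -0.001, 0.01, 0, 0, 0, -0.001, 0.01, 0, 0]

```text
t: 13.05
tcp_pos: [0.4854, -0.0337, 0.1263]
tool_rot: [0.678, 0.735, -0.0, 0.002]
force: [0.5, -5.1, 5.5]
finger_gap: 0.17
gripper_force: 59.6
```

step_arm:
  moves: [0, 0, 0.005, 0, 0, 0, -0.001, 0.01, 0, 0, 0, -0.001, 0.01, 0, 0]

```text
t: 13.42
tcp_pos: [0.4852, -0.0312, 0.1263]
tool_rot: [0.678, 0.735, 0.0, 0.002]
force: [0.2, -3.4, 5.9]
finger_gap: 0.168
gripper_force: 59.6
```

step_arm:
  moves: [0, 0, 0.005, 0, 0, 0, -0.001, 0.01, 0, 0, 0, -0.001, 0.01, 0, 0]

```text
t: 13.8
tcp_pos: [0.485, -0.0288, 0.1263]
tool_rot: [0.679, 0.735, 0.0, 0.001]
force: [1.1, -1.1, 7.1]
finger_gap: 0.168
gripper_force: 59.6
```

Past the ridge crest; the notch should be about 8 mm on, near TCP y −0.021.

step_arm:
  moves: [0, 0, 0.005, 0, 0, 0, -0.001, 0.01, 0, 0, 0, -0.001, 0.01, 0, 0]

```text
t: 14.18
tcp_pos: [0.4848, -0.0263, 0.1263]
tool_rot: [0.679, 0.734, 0.001, 0.001]
force: [1.8, 0.8, 5.4]
finger_gap: 0.171
gripper_force: 59.6
```

step_arm:
  moves: [0, 0, 0.005, 0, 0, 0, -0.001, 0.01, 0, 0, 0, -0.001, 0.01, 0, 0]

```text
t: 14.55
tcp_pos: [0.4846, -0.0239, 0.1262]
tool_rot: [0.679, 0.734, 0.001, 0.001]
force: [2.3, 3.8, 6.2]
finger_gap: 0.169
gripper_force: 59.5
```

step_arm:
  moves: [0, 0, 0.005, 0, 0, 0, 0, 0.005, 0, 0]

```text
t: 14.8
tcp_pos: [0.4845, -0.0229, 0.1262]
tool_rot: [0.679, 0.734, 0.001, 0.001]
force: [1.4, 3.1, 5.7]
finger_gap: 0.166
gripper_force: 59.5
```

step_arm:
  moves: [0, 0, 0.005, 0, 0, 0, 0, 0.005, 0, 0]

```text
t: 15.05
tcp_pos: [0.4845, -0.0222, 0.1262]
tool_rot: [0.679, 0.734, 0.001, 0.001]
force: [2.2, 0.8, 6.9]
finger_gap: 0.169
gripper_force: 59.5
```

step_arm:
  moves: [0, 0, 0.003, 0, 0, 0, 0, 0.003, 0, 0, 0, 0, 0.003, 0, 0]

```text
t: 15.42
tcp_pos: [0.4845, -0.0218, 0.1263]
tool_rot: [0.679, 0.734, 0.0, 0.001]
force: [1.2, 0.2, 5.9]
finger_gap: 0.169
gripper_force: 59.5
```

Run:
```python
from h import *
q=manip.sense(); print(q['tcp_pos'],q['force'],q['qd'].round(3))
s=snap('scene'); c=cloud(s)
k=(abs(c[...,0]-.479)<.025)&(abs(c[...,1]-.041)<.03)&(c[...,2]>.077)&(c[...,2]<.095)
P=c[k]; print(k.sum(),np.percentile(P,[2,50,98],axis=0).round(4),cv2.minAreaRect((P[:,:2]*1000).astype(np.float32)))
cv2.imwrite('pics/c7.png',cv2.resize(s['color'][175:295,250:410],(640,480),interpolation=cv2.INTER_CUBIC))
```

```text
[ 0.48451232 -0.02184675  0.12626378] [1.23781708 0.21311001 5.93219805] [-0.002  0.    -0.    -0.001 -0.     0.   ]
161 [[0.4707 0.0248 0.0774]
 [0.474  0.0428 0.0851]
 [0.4838 0.0576 0.0878]] ((477.4779968261719, 41.463497161865234), (14.763853073120117, 33.75587463378906), 7.417391777038574)
```

View pics/c7.png

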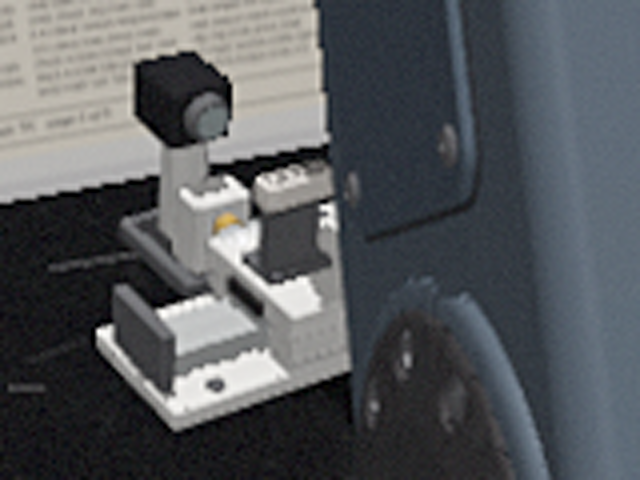

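The ridges straddle the nose, the connector is level on the pedestal (crop (293,185)), and the draw force has gone to zero. One last 0.4 mm, then I hand in.

step_arm:
  moves: [0, 0, 0.002, 0, 0, 0, 0, 0.002, 0, 0, 0, 0, 0.002, 0, 0, 0, 0, 0.002, 0, 0]

```text
t: 15.98
tcp_pos: [0.4845, -0.0215, 0.1263]
tool_rot: [0.679, 0.734, 0.0, 0.001]
force: [0.9, -0.9, 5.9]
finger_gap: 0.168
gripper_force: 59.5
```

```bash
python3 -c "
from station import manip
s=manip.sense(); print(s['tcp_pos'],s['force'],s['gripper_force']); print(manip.sign_off())"
```

```text
[ 0.48445457 -0.02154784  0.12625431] [ 0.90846082 -0.89932321  5.89709683] 59.54284429550171
the job is handed in; nothing more can be done
None
```

I handed the job in at about 16 s: the connector lies centred and level on the pedestal, the carriage rests in the detent notch as judged by the force along the rail, and the knob is still gripped at about 60 N; no verdict was returned.

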